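Pack the brush into the table box easel and lock its drawer

ROBOT

A 7-joint arm with a two-finger parallel gripper is mounted at the origin on the work surface. World frame = base frame: x ahead of the robot, y to its left, z up, the work surface at z = 0. Lengths are in mm, angles in rad, forces in N, time in s.
With the tool pointing down it reaches from about 400 to 875 mm from the base axis. Payload 4.4 kg.
Tool frame: the origin (TCP) lies midway between the tips of the shut fingers; the grasp point (between the pads) lies 19 mm behind it; z points along the fingers, y is the line along which they close (so a half turn about z gives the same grasp; the last joint's range is limited). The gripper opens to 85 mm and grips with 20 to 120 N. Pads are 22 mm wide; open, the fingers measure 114 mm over their backs; the gripper's body (76 mm by 85 mm) begins 54 mm behind the grasp point. The pads swing forward as they close: fully open they stand 13 mm farther back than shut.
Start: joints at [1.263, 0.628, 0.038, 1.517, -0.027, 0.996, -0.02], TCP at [155.67, -631.098, 231.313] pointing down, gripper open.
Joint ranges: [-3.06, 3.06], [-0.37, 2.12], [-1.25, 1.32], [0.18, 2.47], [-1.1, 4.24], [0.23, 1.98], [-2.94, 2.94]. Speed limits (rad/s): [2.57, 2.57, 3.14, 3.14, 3.14, 3.14, 3.14].

INTERFACE

Orientations are given as [roll, pitch, yaw] about the fixed x, y, z axes, in that order (R = Rz(yaw) Ry(pitch) Rx(roll)).
In Python, from cell import ctrl, get_image, get_calibration gives the robot as it stands.
- The arm moves only by the shell command python3 -m creep 'ROWS'. ROWS is JSON, a list of rows, each an object of numbers: "dx", "dy", "dz": the shift along the world's x, y, z normalised to -1 to 1, where 1 is 0.4 m; "rx", "ry", "rz": the turn, a rotation vector about the world's x, y, z normalised to -1 to 1, where 1 is 2 pi rad; "grip": the closure, from -1 (fully open) to 1 (shut). A call has exactly 5 rows; each row is the pose to reach, as a shift and turn from the pose commanded when the call began, turning the shorter way round; what a row does not reach only later rows make up. A row lasts 1/8 s, in which the tool goes at most 62.5 mm and 10.7 degrees, less where a joint would pass 70% of its speed; a pose out of reach is approached as far as the arm can. A call with a number of a shift or a turn outside -1 to 1 is refused whole. A call with a gripper value outside its range is refused whole. The fingers move at their own pace and stop on an object; the grip force is fixed at half the most. Time passes only in rows, so rows that repeat a pose let the fingers close, or fill a call up. It gives the time, the measured TCP pose, the force, the opening and the grip force at its end, in the units of the state.
- ctrl.read_state(): the state, without advancing time (a new reading comes with each control period).
- get_image(name): name is "scene" or "top"; returns the picture (400x640x3 uint8, red, green, blue); there is no depth.
- get_calibration(name): a dict with "mtx" (3x3 intrinsics, pixels), "world_from_camera" (4x4, takes a point from camera to world coordinates). Camera axes: x right, y down, z forward; pixel columns grow to the right and rows downward; lengths in mm; the calibration is good to about 2 mm. A picture is of the moment at which its call begins. get_calibration takes no time and is no camera call.
- ctrl.finish_job(): hands the job in; it is judged then, once.
The state is a dict: "clock": time; "qpos": joint angles; "qd": joint speeds; "tau": joint torques, N m; "eef_pos": TCP position; "tool_rot": TCP orientation; "force": force on the tool from outside, world axes, zero at the start; "torque": the same for the moment, N m; "width": finger opening in mm; "gripper_force": force on a finger pad.
Only numpy, scipy, OpenCV 4.12 (cv2) and the standard library are available. Lean on these libraries where they do the work, as an engineer would, in place of code of your own. Each camera call takes 0.05 s, during which the arm holds its last target. There are 200 camera calls.

TASK

Put the wide flat brush into the open drawer of the table easel so that it lies inside, then push the drawer fully shut. Then slide the small flush catch in the easel's sloping top all the way down its slot, towards the drawer front, so that the drawer is locked for carrying; leave everything else on the table where it is.

Things in the scene. Friction and masses are not known exactly. Their poses are not given: they have to be found in the camera images.
- easel: Fixed table box easel of pale beech: a wedge-shaped box 240 mm wide (y), 165 mm deep (x). Origin: table height, middle of the carcass's front edge; x points level to its back, away from the robot, z up. Its flat sloping top rises 35 degrees: 80 mm above the table at the front (x = 0), 196 mm at the back. Two 12 mm pegs stand near its front edge at y = +-75 mm.
- ledge_edge (a point): Middle of the lower front edge of the easel's fixed canvas ledge: a level wooden shelf, 210 mm wide (y) and 10 mm thick, that overhangs the sloping top: from easel x = 68 mm back to 125 mm, underside 205 mm above the table. It hangs above the upper end of the catch's slot. Axes as the easel's. On it stands a canvas (200 x 150 mm, leaning back) on a mast, up to 420 mm above the table.
- drawer (a joint): Opening of the easel's drawer, m: 0 = shut, 0.13 = fully out. It slides level along the easel's -x, towards the robot; starts 108 to 130 mm out, stays where left, needs about 2 N. Its front is a beech board 236 mm wide, 12 mm thick, 3 to 74 mm above the table; when shut it lies against the carcass (easel x = -12 to 0 mm).
- drawer_floor (a point): Middle of the drawer's inner floor, 14 mm above the table; moves with it; axes as the easel's. Inside: x -75 (inner face of the drawer front) to +74 mm, y -100 to +100 mm; side and back walls 6 mm thick, 36 mm above the floor. From above it is open from the drawer front back to the easel's front edge: as long as the drawer's opening; the rest is under the top.
- drawer_knob (a point): Centre of the outer face of the drawer's round steel knob: 26 mm diameter, 40 mm above the table, its face 24 mm out from the middle of the drawer front; moves with the drawer; axes as the easel's.
- catch (a joint): Travel of the flush slide catch down the slope, m: 0 = open (upper end), 0.018 = fully home (lower end, locked). Starts at 0 to 4 mm, needs about 5 N, stays where left.
- slot_mid (a point): Centre of the mouth of the catch's recessed slot, in the face of a steel plate (96 x 50 mm) let into the sloping top, on the easel's middle line, 58 mm up the slope. x points up the slope, away from the drawer front; y as the easel's; z is the sloping top's outward normal. Slot: 76 mm long (x +-38), 30 mm wide (y +-15), 7 mm deep, flat floor, square sides.
- thumb_top (a point): Top centre of the catch's thumb piece: ribbed aluminium block 16 mm long (x, up the slope), 28 mm wide, filling the slot's width; top 1 mm below the plate's face, end faces square, reaching nearly to the slot's floor. Axes as slot_mid's; moves with the catch. Above it (up the slope) 40 mm or more of the slot is empty: a fingertip enters there and pushes its upper end face.
- brush: The wide flat brush to put away, loose, flat on the table left or right of the easel: 166 mm long, 14 mm thick, 40 to 85 g; plain wood handle (-x), steel ferrule and brown bristles 50 mm wide (+x; from 15 mm past the origin to its end). Origin: underside, mid-length; x towards the bristles, z up.
- brush_grip (a point): Good grip on the brush: middle of its handle, 10 mm from its origin towards the handle end, 7 mm above what it lies on; the handle is 22 mm wide (brush y) and 12 mm thick here. Axes as the brush's.
- brush_tip (a point): The brush's bristle end, mid-thickness, 83 mm from its origin.
- brush_tail (a point): The brush's handle end, mid-thickness, 83 mm from its origin.
- knife: Bystander: slim painting knife, loose, 188 mm long, 22 mm wide, dark handle and narrow steel blade, flat on the table on the other side of the easel from the brush; leave it alone. Origin: underside near mid-length, x towards the blade.
- tube_a: Bystander, loose, to be left alone: a paint tube, 110 mm, lying beside the easel on the left. Origin at the centre of its underside.
- tube_b: Bystander, loose, to be left alone: a paint tube, 110 mm, lying beside the easel on the right. Origin at the centre of its underside.
- tube_c: Bystander, loose, to be left alone: a paint tube, 110 mm, lying near the robot. Origin at the centre of its underside.
- jar: Bystander, loose, to be left alone: a glass jar of brushes, 72 mm across and 220 mm tall with its brushes, at the left. Origin at the centre of its underside.
- pencil_tin: Bystander, loose, to be left alone: a flat metal pencil tin, 180 x 75 x 16 mm, at the right. Origin at the centre of its underside.
- mini_canvas: Bystander, loose, to be left alone: a small stretched canvas, 150 x 110 x 18 mm, lying at the left. Origin at the centre of its underside.
- dish: Bystander, loose, to be left alone: a round ceramic mixing dish, 110 mm across, 8 mm high, near the robot. Origin at the centre of its underside.
There are look-alikes about, which are no part of the job. What is shaped like the brush but purple or turquoise is not meant.

How it is judged (in metres and radians):
On the way, in this order (a step that is already met when the one before it is completed fails the run):
1. the wide brush lies in the open drawer and has been let go (x of brush_tip in the frame of drawer_floor between -0.08 and 0.08 m and y of brush_tip in the frame of drawer_floor between -0.102 and 0.102 m and z of brush_tip in the frame of drawer_floor between -0.005 and 0.028 m and x of brush_tail in the frame of drawer_floor between -0.08 and 0.08 m and y of brush_tail in the frame of drawer_floor between -0.102 and 0.102 m and z of brush_tail in the frame of drawer_floor between -0.005 and 0.028 m and contact force between the fingers and brush below 0.1 N and value of joint drawer above 0.03 m), for 0.2 s.
2. the drawer is shut with the brush inside (x of brush_tip in the frame of drawer_floor between -0.08 and 0.08 m and y of brush_tip in the frame of drawer_floor between -0.102 and 0.102 m and z of brush_tip in the frame of drawer_floor between -0.005 and 0.028 m and x of brush_tail in the frame of drawer_floor between -0.08 and 0.08 m and y of brush_tail in the frame of drawer_floor between -0.102 and 0.102 m and z of brush_tail in the frame of drawer_floor between -0.005 and 0.028 m and value of joint drawer below 0.004 m), for 0.2 s.
3. the catch is slid fully home while the drawer is shut (value of joint catch above 0.016 m and value of joint drawer below 0.004 m), for 0.2 s.
At the end, for the whole second after the job is handed in: The brush lies at rest inside the drawer (both its ends within the drawer's inside and less than 28 mm above its floor), not held; the drawer is shut to within 4 mm; the catch is within 2 mm of its fully home lower end (all of step 3 and x of brush_tip in the frame of drawer_floor between -0.08 and 0.08 m and y of brush_tip in the frame of drawer_floor between -0.102 and 0.102 m and z of brush_tip in the frame of drawer_floor between -0.005 and 0.028 m and x of brush_tail in the frame of drawer_floor between -0.08 and 0.08 m and y of brush_tail in the frame of drawer_floor between -0.102 and 0.102 m and z of brush_tail in the frame of drawer_floor between -0.005 and 0.028 m and contact force between the fingers and brush below 0.1 N and linear speed of brush below 0.02 m/s); the robot touches nothing.
It fails at once if another thing on the table (painting knife, paint tubes, brush jar, pencil tin, small canvas, mixing dish) is moved by more than 25 mm (distance of any of knife, tube_a, tube_b, tube_c, jar, pencil_tin, mini_canvas, dish from where it was at the start of the episode above 0.025 m).
It also fails if it takes over 56 s, if anything falls off the work surface, if the arm or the gripper's body presses on something with over 40 N, if the wrist force passes 120 N, or if a joint passes its speed limit or range.

## Working session

There is one attempt and no reset: what is moved stays moved. The work goes in short steps, Python scripts to look and compute and a shell command to move; the robot and the scene stay as the last step left them, time stands still between calls to the robot, and variables do not carry over. Pictures are saved under pics/ and viewed, at most 10 in all, crops included, and the job is handed in when it is done.

```bash
mkdir -p pics; ls; python3 - <<'E'
from cell import ctrl,get_image,get_calibration
import cv2,numpy as np
for n in("scene","top"):
    im=get_image(n);cv2.imwrite(f"pics/{n}0.png",im[:,:,::-1])
    c=get_calibration(n);print(n,np.round(c["mtx"],1).tolist(),np.round(c["world_from_camera"],3).tolist())
s=ctrl.read_state();print(s)
E
```

```text
pics
scene [[368.6, 0.0, 319.7], [0.0, 368.6, 199.3], [0.0, 0.0, 1.0]] [[-0.616, 0.552, -0.561, 1257.258], [0.787, 0.446, -0.425, 598.268], [0.016, -0.704, -0.71, 1142.314], [0.0, 0.0, 0.0, 1.0]]
top [[405.2, 0.0, 310.8], [0.0, 405.2, 204.2], [0.0, 0.0, 1.0]] [[0.011, -0.998, 0.068, 393.177], [-1.0, -0.011, -0.002, -16.744], [0.002, -0.068, -0.998, 1426.568], [0.0, 0.0, 0.0, 1.0]]
{'clock': 0.1, 'qpos': array([ 1.2632144 ,  0.62928438,  0.03843574,  1.51824738, -0.02698835,
        0.99631947, -0.01998786]), 'qd': array([ 0.00054595, -0.00167912, -0.0012158 , -0.00426998, -0.00041616,
        0.00116386, -0.00108164]), 'tau': array([ 2.61489055e-03, -5.64544487e+01,  1.23060577e+00, -1.93974960e+01,
        1.13508772e-02,  5.51270175e-03, -4.36704727e-05]), 'eef_pos': array([ 155.52934716, -630.5427914 ,  230.4675663 ]), 'tool_rot': array([-3.13985197e+00,  2.34239489e-05,  2.41808185e-01]), 'force': array([ 0.16840361, -0.44479747, -0.27432923]), 'torque': array([0.02255079, 0.00864831, 0.0063948 ]), 'gripper_force': 0.0, 'width': 85.49854945581293}
```

View pics/top0.png

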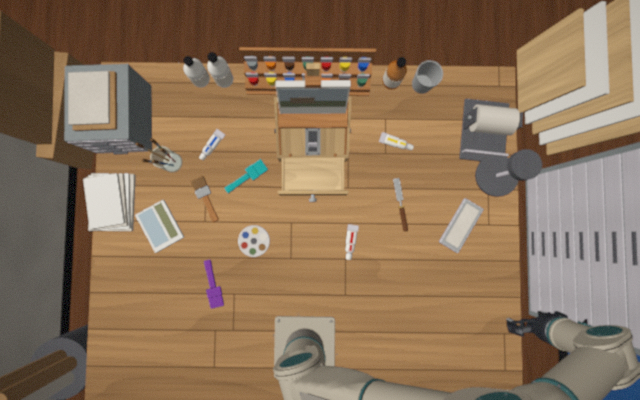

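View pics/scene0.png

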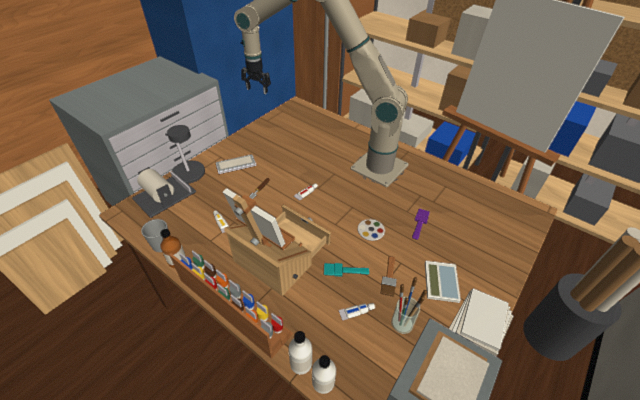

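The top view shows three brush shapes: natural wood and brown bristles at (204,198), turquoise at (246,177) and purple at (213,285). The knife at (401,205) has a dark handle. I choose the natural one at (204,198). The open drawer is at about (313,176), its knob at (313,198), and the catch plate at about (312,140).

```bash
cat > h.py <<'E'
import cv2,numpy as np
from cell import ctrl,get_image,get_calibration
def ray(n,u,v,z):
    c=get_calibration(n);T=c["world_from_camera"];d=T[:3,:3]@np.linalg.solve(c["mtx"],[u,v,1.]);o=T[:3,3]
    return o+d*(z-o[2])/d[2]
def proj(n,p):
    c=get_calibration(n);q=np.linalg.inv(c["world_from_camera"])@np.r_[p,1.];q=c["mtx"]@q[:3];return q[:2]/q[2]
E
python3 - <<'E'
from h import *
im=cv2.imread("pics/top0.png")
a=cv2.resize(im[165:230,180:230],None,fx=8,fy=8,interpolation=cv2.INTER_CUBIC)  #400x520
b=cv2.resize(im[120:205,270:355],None,fx=4.6,fy=4.6,interpolation=cv2.INTER_CUBIC)
o=np.zeros((520,800,3),np.uint8);o[:,:400]=a;o[:391,405:405+391]=b[:391,:391]
cv2.imwrite("pics/crop0.png",o)
hsv=cv2.cvtColor(im,cv2.COLOR_BGR2HSV)
for p in[(215,217),(208,203),(204,191),(200,183),(212,230)]:print(p,hsv[p[1],p[0]])
E
```

```text
(215, 217) [ 14 144 172]
(208, 203) [ 14 143 168]
(204, 191) [ 30   3 164]
(200, 183) [ 16 132 129]
(212, 230) [ 15 122 177]
```

View pics/crop0.png

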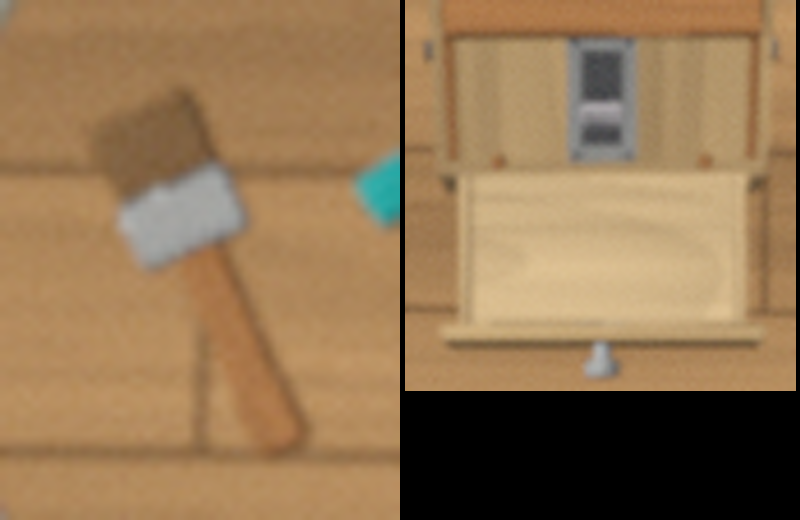

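The crop confirms plain wood handle, steel ferrule and brown bristles: tip near px (197.3,179), tail near (215.5,221). The drawer front's top edge is near v=191, and the thumb block is near (312.4,144.5) inside the slot.

```bash
python3 - <<'E'
from h import *
f=lambda x,y:(270+(x-405)/4.6-.4,120+y/4.6-.4)
np.set_printoptions(precision=1,suppress=True)
tip=ray("top",180+138/8-.4,165+112/8-.4,7);tail=ray("top",180+284/8-.4,165+447/8-.4,7)
print("tip",tip,"tail",tail,np.linalg.norm(tip-tail),np.degrees(np.arctan2(*(tip-tail)[[1,0]])))
# ferrule centre, neck
fe=ray("top",180+182/8-.4,165+217/8-.4,7);print("ferrule",fe)
for nm,x,y,z in[("frontL outer",442,341,74),("frontR outer",762,341,74),("frontLin",445,324,74),("frontRin",762,324,74),("knobface",600,374,40),("carcL",440,172,80),("carcR",772,172,80),("pegL",500,160,92),("pegR",706,160,92),
 ("slotUp",601,50,80+96*np.sin(.611)),("slotLow",601,147,80+20*np.sin(.611)),("slotl",580,100,113),("slotr",622,100,113),("thumbU",601,100,113),("thumbL",601,125,105)]:
  print(nm,ray("top",*f(x,y),z))
# second-view check projection
for p in(tip,tail):print(proj("scene",p))
E
```

```text
tip [575.7 383.5   7. ] tail [428.9 315.2   7. ] 161.8702365512767 24.94417683236516
ferrule [529.5 362.8   7. ]
frontL outer [519.1  92.5  74. ]
frontR outer [ 521.8 -140.6   74. ]
frontLin [531.6  90.5  74. ]
frontRin [ 534.2 -140.6   74. ]
knobface [498.9 -23.   40. ]
carcL [642.4  95.6  80. ]
carcR [ 645.1 -146.8   80. ]
pegL [649.4  51.3  92. ]
pegR [651.1 -97.8  92. ]
slotUp [720.1 -20.8 135.1]
slotLow [659.9 -21.7  91.5]
slotl [689.3  -6.3 113. ]
slotr [689.7 -36.2 113. ]
thumbU [689.5 -21.2 113. ]
thumbL [673.1 -21.5 105. ]
[386.8 293.6]
[391.1 256.5]
```

```bash
python3 -m creep '[{"dx":0.12,"dy":0.09,"rz":0.03,"grip":-1},{"dx":0.24,"dy":0.18,"rz":0.03,"grip":-1},{"dx":0.36,"dy":0.28,"rz":0.03,"grip":-1},{"dx":0.48,"dy":0.37,"rz":0.03,"grip":-1},{"dx":0.6,"dy":0.47,"rz":0.03,"grip":-1}]'
```

```text
$[0]: bad value
```

```bash
python3 -m creep '[{"dy":0.15,"grip":-1},{"dy":0.3,"grip":-1},{"dy":0.45,"grip":-1},{"dy":0.6,"grip":-1},{"dy":0.75,"grip":-1}]'
```

```text
$[0]: bad value
```

```bash
python3 -m creep '[{"dy":0.15,"grip":-1},{"dy":0.3,"grip":-1},{"dy":0.45,"grip":-1},{"dy":0.6,"grip":-1},{"dy":0.75,"grip":-1}]'; python3 -c "
from h import *;s=ctrl.read_state();print(s['qpos'],s['tool_rot'])"
```

```text
[ 1.2632144   0.62928438  0.03843574  1.51824738 -0.02698835  0.99631947
 -0.01998786] [-3.13985197e+00  2.34239489e-05  2.41808185e-01]$[0]: bad value
```

```bash
python3 -m creep '[{"dx":0.12,"dy":0.09,"dz":0,"rx":0,"ry":0,"rz":0.03,"grip":-1},{"dx":0.24,"dy":0.18,"dz":0,"rx":0,"ry":0,"rz":0.03,"grip":-1},{"dx":0.36,"dy":0.28,"dz":0,"rx":0,"ry":0,"rz":0.03,"grip":-1},{"dx":0.48,"dy":0.37,"dz":0,"rx":0,"ry":0,"rz":0.03,"grip":-1},{"dx":0.6,"dy":0.47,"dz":0,"rx":0,"ry":0,"rz":0.03,"grip":-1}]'
```

```text
clock: 0.72
eef_pos: [396.8, -441.9, 231.0]
tool_rot: [-3.141, 0.0, 0.43]
force: [1.3, -0.6, -0.7]
width: 85.3
gripper_force: 0.0
```

```bash
python3 -m creep '[{"dx":0,"dy":0.15,"dz":0,"rx":0,"ry":0,"rz":0,"grip":-1},{"dx":0,"dy":0.3,"dz":0,"rx":0,"ry":0,"rz":0,"grip":-1},{"dx":0,"dy":0.45,"dz":0,"rx":0,"ry":0,"rz":0,"grip":-1},{"dx":0,"dy":0.6,"dz":0,"rx":0,"ry":0,"rz":0,"grip":-1},{"dx":0,"dy":0.75,"dz":0,"rx":0,"ry":0,"rz":0,"grip":-1}]' | head -3; python3 -m creep '[{"dx":0,"dy":0.15,"dz":0,"rx":0,"ry":0,"rz":0,"grip":-1},{"dx":0,"dy":0.3,"dz":0,"rx":0,"ry":0,"rz":0,"grip":-1},{"dx":0,"dy":0.45,"dz":0,"rx":0,"ry":0,"rz":0,"grip":-1},{"dx":0,"dy":0.6,"dz":0,"rx":0,"ry":0,"rz":0,"grip":-1},{"dx":0,"dy":0.75,"dz":0,"rx":0,"ry":0,"rz":0,"grip":-1}]'; python3 -c "
from h import *;s=ctrl.read_state();print(s['qpos'],s['tool_rot'])"
```

```text
clock: 1.35
eef_pos: [395.4, -141.2, 231.3]
tool_rot: [3.142, -0.0, 0.43]
clock: 1.98
eef_pos: [395.4, 158.7, 231.3]
tool_rot: [3.141, -0.0, 0.43]
force: [1.5, 0.6, -0.6]
width: 85.3
gripper_force: 0.0
[-0.3254926   0.31668729 -0.15806292  2.10281893  0.07421318  0.72695853
 -1.67200317] [ 3.14134374e+00 -2.01353179e-04  4.30097144e-01]
```

```bash
python3 -m creep '[{"dx":0.06,"dy":0.12,"dz":-0.06,"rx":0,"ry":0,"rz":0,"grip":-1},{"dx":0.12,"dy":0.24,"dz":-0.12,"rx":0,"ry":0,"rz":0,"grip":-1},{"dx":0.18,"dy":0.35,"dz":-0.2,"rx":0,"ry":0,"rz":0,"grip":-1},{"dx":0.245,"dy":0.465,"dz":-0.33,"rx":0,"ry":0,"rz":0,"grip":-1},{"dx":0.245,"dy":0.465,"dz":-0.33,"rx":0,"ry":0,"rz":0,"grip":-1}]'
```

```text
clock: 2.6
eef_pos: [492.1, 344.7, 95.3]
tool_rot: [-3.141, 0.005, 0.433]
force: [-0.1, 0.2, 1.0]
width: 85.5
gripper_force: 0.0
```

```bash
python3 -m creep '[{"dx":0,"dy":0,"dz":-0.08,"rx":0,"ry":0,"rz":0,"grip":-1},{"dx":0,"dy":0,"dz":-0.15,"rx":0,"ry":0,"rz":0,"grip":-1},{"dx":0,"dy":0,"dz":-0.2,"rx":0,"ry":0,"rz":0,"grip":-1},{"dx":0,"dy":0,"dz":-0.235,"rx":0,"ry":0,"rz":0,"grip":-1},{"dx":0,"dy":0,"dz":-0.235,"rx":0,"ry":0,"rz":0,"grip":-1}]'
```

```text
clock: 3.22
eef_pos: [493.3, 342.4, 4.8]
tool_rot: [3.141, 0.001, 0.43]
force: [-0.7, -0.1, 0.3]
width: 84.9
gripper_force: 0.0
```

```bash
python3 -m creep '[{"dx":0,"dy":0.004,"dz":-0.005,"rx":0,"ry":0,"rz":0.001,"grip":0.2},{"dx":0,"dy":0.004,"dz":-0.005,"rx":0,"ry":0,"rz":0.001,"grip":0.5},{"dx":0,"dy":0.004,"dz":-0.005,"rx":0,"ry":0,"rz":0.001,"grip":1},{"dx":0,"dy":0.004,"dz":-0.005,"rx":0,"ry":0,"rz":0.001,"grip":1},{"dx":0,"dy":0.004,"dz":-0.005,"rx":0,"ry":0,"rz":0.001,"grip":1}]';python3 -m creep '[{"dx":0,"dy":0,"dz":0,"rx":0,"ry":0,"rz":0,"grip":1},{"dx":0,"dy":0,"dz":0.02,"rx":0,"ry":0,"rz":0,"grip":1},{"dx":0,"dy":0,"dz":0.05,"rx":0,"ry":0,"rz":0,"grip":1},{"dx":0,"dy":0,"dz":0.1,"rx":0,"ry":0,"rz":0,"grip":1},{"dx":0,"dy":0,"dz":0.15,"rx":0,"ry":0,"rz":0,"grip":1}]'
```

```text
clock: 3.85
eef_pos: [494.0, 344.9, 4.1]
tool_rot: [-3.141, -0.001, 0.437]
force: [-0.8, 0.4, 6.1]
width: 20.0
gripper_force: 59.1
clock: 4.47
eef_pos: [493.9, 344.6, 65.0]
tool_rot: [-3.141, -0.001, 0.436]
force: [0.2, 0.3, -0.2]
width: 19.5
gripper_force: 58.8
```

```bash
python3 -m creep '[{"dx":0.02,"dy":-0.08,"dz":0.1,"rx":0,"ry":0,"rz":0.028,"grip":1},{"dx":0.06,"dy":-0.2,"dz":0.18,"rx":0,"ry":0,"rz":0.056,"grip":1},{"dx":0.1,"dy":-0.33,"dz":0.22,"rx":0,"ry":0,"rz":0.084,"grip":1},{"dx":0.13,"dy":-0.47,"dz":0.24,"rx":0,"ry":0,"rz":0.112,"grip":1},{"dx":0.16,"dy":-0.6,"dz":0.25,"rx":0,"ry":0,"rz":0.14,"grip":1}]';python3 -m creep '[{"dx":0.015,"dy":-0.1,"dz":0,"rx":0,"ry":0,"rz":0.022,"grip":1},{"dx":0.03,"dy":-0.2,"dz":0,"rx":0,"ry":0,"rz":0.0425,"grip":1},{"dx":0.045,"dy":-0.3,"dz":0,"rx":0,"ry":0,"rz":0.0425,"grip":1},{"dx":0.055,"dy":-0.346,"dz":0,"rx":0,"ry":0,"rz":0.0425,"grip":1},{"dx":0.055,"dy":-0.346,"dz":0,"rx":0,"ry":0,"rz":0.0425,"grip":1}]'; python3 - <<'E'
from h import *
im=get_image("top")[:,:,::-1];im2=get_image("scene")[:,:,::-1]
o=np.hstack([cv2.resize(im[110:210,260:365],(420,400),interpolation=cv2.INTER_CUBIC),cv2.resize(im2[170:310,210:343],(380,400),interpolation=cv2.INTER_CUBIC)]);cv2.imwrite("pics/held.png",o)
E
```

```text
clock: 5.1
eef_pos: [558.5, 102.1, 165.4]
tool_rot: [3.139, 0.0, 1.321]
force: [0.8, 0.8, -1.1]
width: 20.1
gripper_force: 58.9
clock: 5.72
eef_pos: [580.0, -34.9, 163.8]
tool_rot: [3.141, 0.0, 1.581]
force: [0.2, 1.1, -0.2]
width: 20.3
gripper_force: 58.9
```

View pics/held.png

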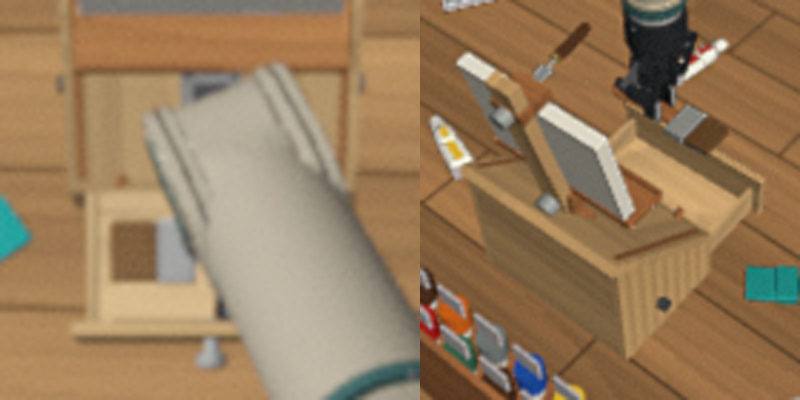

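The held brush lies along y, bristles left. Its tip is at about px (287.4,172.4) in the top view, inside the drawer's outline.

```bash
python3 - <<'E'
from h import *
print(ray("top",260+111/4-.4,110+251/4-.4,167),ray("top",260+111/4-.4,110+282/4-.4,167),ray("top",260+111/4-.4,110+220/4-.4,167), "expect tip y",-34.9+93)
E
```

```text
[578.04381091  55.7349212  167.        ] [553.6185091   55.37033627 167.        ] [602.53313289  56.10046171 167.        ] expect tip y 58.1
```

```bash
python3 -m creep '[{"dx":0,"dy":0.01,"dz":-0.1,"rx":0,"ry":0,"rz":0,"grip":1},{"dx":0,"dy":0.01,"dz":-0.2,"rx":0,"ry":0,"rz":0,"grip":1},{"dx":0,"dy":0.01,"dz":-0.28,"rx":0,"ry":0,"rz":0,"grip":1},{"dx":0,"dy":0.01,"dz":-0.33,"rx":0,"ry":0,"rz":0,"grip":1},{"dx":0,"dy":0.01,"dz":-0.355,"rx":0,"ry":0,"rz":0,"grip":1}]'; python3 -m creep '[{"dx":0,"dy":0,"dz":0,"rx":0,"ry":0,"rz":0,"grip":1},{"dx":0,"dy":0,"dz":0,"rx":0,"ry":0,"rz":0,"grip":1},{"dx":0,"dy":0,"dz":0,"rx":0,"ry":0,"rz":0,"grip":1},{"dx":0,"dy":0,"dz":0,"rx":0,"ry":0,"rz":0,"grip":1},{"dx":0,"dy":0,"dz":0,"rx":0,"ry":0,"rz":0,"grip":1}]'
```

```text
clock: 6.45
eef_pos: [579.1, -27.2, 20.5]
tool_rot: [-3.14, -0.001, 1.587]
force: [0.7, -0.1, -0.4]
width: 20.2
gripper_force: 58.9
clock: 7.08
eef_pos: [579.8, -30.0, 21.6]
tool_rot: [3.141, 0.0, 1.583]
force: [0.1, -0.6, -1.4]
width: 19.8
gripper_force: 59.5
```

```bash
python3 -m creep '[{"dx":0,"dy":0,"dz":-0.006,"rx":0,"ry":0,"rz":0,"grip":1},{"dx":0,"dy":0,"dz":-0.006,"rx":0,"ry":0,"rz":0,"grip":0.3},{"dx":0,"dy":0,"dz":-0.006,"rx":0,"ry":0,"rz":0,"grip":0},{"dx":0,"dy":0,"dz":-0.006,"rx":0,"ry":0,"rz":0,"grip":0},{"dx":0,"dy":0,"dz":-0.006,"rx":0,"ry":0,"rz":0,"grip":0}]'; python3 -m creep '[{"dx":0,"dy":0,"dz":0.02,"rx":0,"ry":0,"rz":0,"grip":0},{"dx":0,"dy":0,"dz":0.08,"rx":0,"ry":0,"rz":0,"grip":0},{"dx":0,"dy":0,"dz":0.18,"rx":0,"ry":0,"rz":0,"grip":0},{"dx":0,"dy":0,"dz":0.3,"rx":0,"ry":0,"rz":0,"grip":0},{"dx":0,"dy":0,"dz":0.4,"rx":0,"ry":0,"rz":0,"grip":0}]'
```

```text
clock: 7.7
eef_pos: [579.9, -29.8, 19.1]
tool_rot: [3.141, -0.0, 1.583]
force: [0.4, 0.8, 1.8]
width: 42.9
gripper_force: 0.0
clock: 8.32
eef_pos: [579.0, -29.9, 180.9]
tool_rot: [-3.141, 0.0, 1.584]
force: [0.5, -0.0, -0.1]
width: 42.8
gripper_force: 0.0
```

```bash
python3 -m creep '[{"dx":-0.1,"dy":0,"dz":0,"rx":0,"ry":0,"rz":0,"grip":1},{"dx":-0.2,"dy":0.01,"dz":0,"rx":0,"ry":0,"rz":0,"grip":1},{"dx":-0.31,"dy":0.018,"dz":0,"rx":0,"ry":0,"rz":0,"grip":1},{"dx":-0.31,"dy":0.018,"dz":-0.1,"rx":0,"ry":0,"rz":0,"grip":1},{"dx":-0.31,"dy":0.018,"dz":-0.25,"rx":0,"ry":0,"rz":0,"grip":1}]'; python3 - <<'E'
from h import *
im=get_image("top")[:,:,::-1];im2=get_image("scene")[:,:,::-1]
o=np.hstack([cv2.resize(im[110:210,260:365],(420,400),interpolation=cv2.INTER_CUBIC),cv2.resize(im2[170:310,210:343],(380,400),interpolation=cv2.INTER_CUBIC)]);cv2.imwrite("pics/in.png",o)
E
```

```text
clock: 8.95
eef_pos: [456.9, -23.3, 79.7]
tool_rot: [3.137, 0.0, 1.582]
force: [1.1, -1.4, -0.2]
width: -0.1
gripper_force: 0.0
```

View pics/in.png

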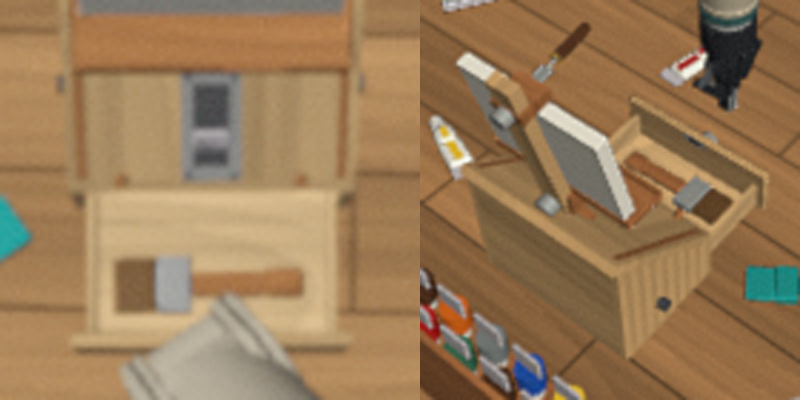

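The brush lies flat inside the drawer (top crop (115–302, 285)), parallel to the front and clear of all walls. Next I push the drawer shut.

```bash
python3 -m creep '[{"dx":0,"dy":0,"dz":-0.08,"rx":0,"ry":0,"rz":0,"grip":1},{"dx":0,"dy":0,"dz":-0.115,"rx":0,"ry":0,"rz":0,"grip":1},{"dx":0.04,"dy":0,"dz":-0.115,"rx":0,"ry":0,"rz":0,"grip":1},{"dx":0.06,"dy":0,"dz":-0.115,"rx":0,"ry":0,"rz":0,"grip":1},{"dx":0.08,"dy":0,"dz":-0.115,"rx":0,"ry":0,"rz":0,"grip":1}]'; python3 -m creep '[{"dx":0.03,"dy":0,"dz":0,"rx":0,"ry":0,"rz":0,"grip":1},{"dx":0.06,"dy":0,"dz":0,"rx":0,"ry":0,"rz":0,"grip":1},{"dx":0.09,"dy":0,"dz":0,"rx":0,"ry":0,"rz":0,"grip":1},{"dx":0.12,"dy":0,"dz":0,"rx":0,"ry":0,"rz":0,"grip":1},{"dx":0.15,"dy":0.001,"dz":0,"rx":0,"ry":0,"rz":0,"grip":1}]';python3 -m creep '[{"dx":0.025,"dy":0,"dz":0,"rx":0,"ry":0,"rz":0,"grip":1},{"dx":0.05,"dy":0,"dz":0,"rx":0,"ry":0,"rz":0,"grip":1},{"dx":0.065,"dy":0,"dz":0,"rx":0,"ry":0,"rz":0,"grip":1},{"dx":0.075,"dy":0,"dz":0,"rx":0,"ry":0,"rz":0,"grip":1},{"dx":0.08,"dy":0.001,"dz":0,"rx":0,"ry":0,"rz":0,"grip":1}]'
```

```text
clock: 9.68
eef_pos: [487.9, -22.7, 34.2]
tool_rot: [3.141, 0.0, 1.583]
force: [-2.0, 0.5, 1.6]
width: 0.2
gripper_force: 0.9
clock: 10.3
eef_pos: [548.4, -22.4, 32.8]
tool_rot: [-3.141, 0.0, 1.583]
force: [-2.3, -0.5, 1.6]
width: -0.3
gripper_force: 0.9
clock: 10.92
eef_pos: [579.6, -22.0, 32.8]
tool_rot: [-3.141, 0.0, 1.583]
force: [-1.8, -0.1, 1.0]
width: -0.0
gripper_force: 0.8
```

```bash
python3 -m creep '[{"dx":0.01,"dy":0,"dz":0,"rx":0,"ry":0,"rz":0,"grip":1},{"dx":0.02,"dy":0,"dz":0,"rx":0,"ry":0,"rz":0,"grip":1},{"dx":0.03,"dy":0,"dz":0,"rx":0,"ry":0,"rz":0,"grip":1},{"dx":0.03,"dy":0,"dz":0,"rx":0,"ry":0,"rz":0,"grip":1},{"dx":0.03,"dy":0.001,"dz":0,"rx":0,"ry":0,"rz":0,"grip":1}]';python3 -m creep '[{"dx":0.005,"dy":0,"dz":0,"rx":0,"ry":0,"rz":0,"grip":1},{"dx":0.01,"dy":0,"dz":0,"rx":0,"ry":0,"rz":0,"grip":1},{"dx":0.01,"dy":0,"dz":0,"rx":0,"ry":0,"rz":0,"grip":1},{"dx":0.01,"dy":0,"dz":0,"rx":0,"ry":0,"rz":0,"grip":1},{"dx":0.01,"dy":0,"dz":0,"rx":0,"ry":0,"rz":0,"grip":1}]'
```

```text
clock: 11.55
eef_pos: [592.3, -21.9, 33.1]
tool_rot: [3.14, 0.0, 1.583]
force: [0.2, -0.4, -0.4]
width: -0.4
gripper_force: 0.0
clock: 12.18
eef_pos: [593.2, -21.8, 32.8]
tool_rot: [-3.137, 0.001, 1.583]
force: [-6.0, -0.1, 5.6]
width: 0.1
gripper_force: 3.2
```

```bash
python3 -m creep '[{"dx":0.005,"dy":0,"dz":0,"rx":0,"ry":0,"rz":0,"grip":1},{"dx":0.01,"dy":0,"dz":0,"rx":0,"ry":0,"rz":0,"grip":1},{"dx":0.01,"dy":0,"dz":0,"rx":0,"ry":0,"rz":0,"grip":1},{"dx":0.01,"dy":0,"dz":0,"rx":0,"ry":0,"rz":0,"grip":1},{"dx":0.01,"dy":0,"dz":0,"rx":0,"ry":0,"rz":0,"grip":1}]'
```

```text
clock: 12.8
eef_pos: [593.3, -21.8, 32.7]
tool_rot: [-3.129, 0.002, 1.584]
force: [-15.0, 0.0, 14.3]
width: -0.3
gripper_force: 7.5
```

```bash
python3 -m creep '[{"dx":-0.1,"dy":0,"dz":0,"rx":0,"ry":0,"rz":0,"grip":1},{"dx":-0.12,"dy":0,"dz":0.15,"rx":0,"ry":-0.025,"rz":0,"grip":1},{"dx":-0.12,"dy":0,"dz":0.3,"rx":0,"ry":-0.05,"rz":0,"grip":1},{"dx":-0.06,"dy":0,"dz":0.42,"rx":0,"ry":-0.075,"rz":0,"grip":1},{"dx":0.02,"dy":0,"dz":0.47,"rx":0,"ry":-0.103,"rz":0,"grip":1}]'; python3 -m creep '[{"dx":0,"dy":0,"dz":0,"rx":0,"ry":0,"rz":0,"grip":1},{"dx":0,"dy":0,"dz":0,"rx":0,"ry":0,"rz":0,"grip":1},{"dx":0,"dy":0,"dz":0,"rx":0,"ry":0,"rz":0,"grip":1},{"dx":0,"dy":0,"dz":0,"rx":0,"ry":0,"rz":0,"grip":1},{"dx":0,"dy":0,"dz":0,"rx":0,"ry":0,"rz":0,"grip":1}]';python3 - <<'E'
from h import *
s=ctrl.read_state();from scipy.spatial.transform import Rotation as R
print(R.from_euler('xyz',s['tool_rot']).as_matrix().round(3),s['qpos'])
im=get_image("top")[:,:,::-1];im2=get_image("scene")[:,:,::-1]
o=np.hstack([cv2.resize(im[110:210,260:365],(420,400),interpolation=cv2.INTER_CUBIC),cv2.resize(im2[170:310,210:343],(380,400),interpolation=cv2.INTER_CUBIC)]);cv2.imwrite("pics/shut.png",o)
E
```

```text
clock: 13.42
eef_pos: [577.7, -26.9, 191.1]
tool_rot: [2.689, 0.021, 1.577]
force: [0.8, -1.8, -0.7]
width: -0.0
gripper_force: 0.0
clock: 14.05
eef_pos: [576.9, -26.9, 188.4]
tool_rot: [2.695, 0.02, 1.577]
force: [1.1, -0.2, -0.1]
width: -0.0
gripper_force: 0.0
[[-0.006  0.902  0.432]
 [ 1.     0.014 -0.015]
 [-0.02   0.432 -0.902]] [ 0.32009601  0.48117151 -0.46333621  2.18629833  1.33307727  0.25193403
 -1.30730012]
```

View pics/shut.png

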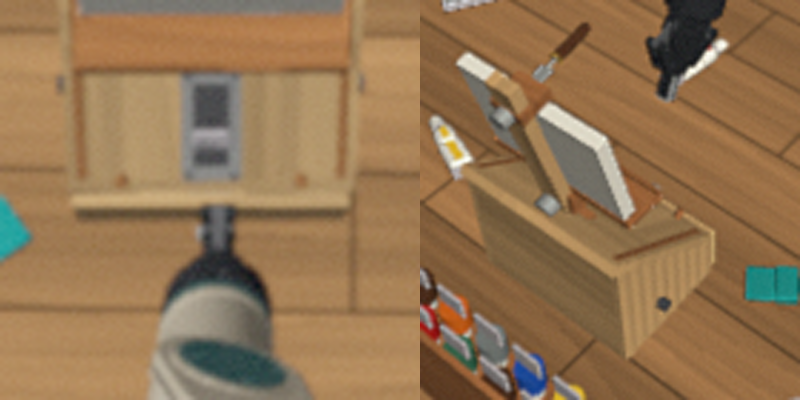

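The drawer front now lies against the carcass. The fingertips show at top crop (218,207). The tilt stopped at 26° because joint 6 is near its limit, so I need the remaining turn.

```bash
cat >> h.py <<'E'
from scipy.spatial.transform import Rotation as R
MID=np.array([690,-21.8,113.3])
def plan(sx,n,y=-21.8,tilt=36,yaw=1.583):
    s=ctrl.read_state();np.set_printoptions(precision=4,suppress=True)
    a=np.radians(35);m=MID.copy();m[1]=y
    P=m+sx*np.array([np.cos(a),0,np.sin(a)])+n*np.array([-np.sin(a),0,np.cos(a)])
    Rt=R.from_euler('y',-tilt,degrees=True)*R.from_euler('xyz',[np.pi,0,yaw]);Rc=R.from_euler('xyz',s['tool_rot'])
    print('P',P,'d',(P-s['eef_pos'])/400,'rot',(Rt*Rc.inv()).as_rotvec()/2/np.pi,'q',s['qpos'],'clock',s['clock'])
    Z=Rc.as_matrix()[:,2];d=s['eef_pos']-m;print('now sx',d@[np.cos(a),0,np.sin(a)],'n',d@[-np.sin(a),0,np.cos(a)],'y',s['eef_pos'][1],'tilt',np.degrees(np.arctan2(Z[0],-Z[2])),'F slope',s['force']@[np.cos(a),0,np.sin(a)],'F n',s['force']@[-np.sin(a),0,np.cos(a)])
E
python3 -c "
from h import *
plan(17,60)
t=np.array(ctrl.read_state()['eef_pos']);print(proj('top',t),'seen about 314.1,161.5')"
```

```text
P [669.511  -21.8    172.1999] d [ 0.2314  0.0129 -0.0409] rot [ 0.0023 -0.0288  0.001 ] q [ 0.3203  0.4809 -0.4635  2.1863  1.3334  0.252  -1.3075] clock 14.15
now sx -49.44828466856568 n 126.49470737075904 y -26.96655507104225 tilt 25.636297995557 F slope -0.2925526156591809 F n 0.3745878877436759
[313.8173 171.9839] seen about 314.1,161.5
```

```bash
python3 -m creep '[{"dx":0.04,"dy":0.01,"dz":0,"rx":0,"ry":0,"rz":0,"grip":1},{"dx":0.1,"dy":0.013,"dz":0,"rx":0,"ry":0,"rz":0,"grip":1},{"dx":0.15,"dy":0.013,"dz":0,"rx":0.002,"ry":-0.01,"rz":0.001,"grip":1},{"dx":0.2,"dy":0.013,"dz":-0.02,"rx":0.002,"ry":-0.02,"rz":0.001,"grip":1},{"dx":0.23,"dy":0.013,"dz":-0.04,"rx":0.002,"ry":-0.029,"rz":0.001,"grip":1}]';python3 -c "
from h import *
plan(17,40)"
```

```text
clock: 14.78
eef_pos: [661.4, -25.2, 174.3]
tool_rot: [2.544, 0.02, 1.578]
force: [0.0, -0.6, -1.4]
width: 0.2
gripper_force: 0.0
P [680.9825 -21.8    155.8169] d [ 0.0489  0.0085 -0.0462] rot [ 0.002  -0.0048  0.0005] q [ 0.3379  0.6104 -0.5123  2.1215  2.0293  0.3346 -1.9474] clock 14.775
now sx 11.582864211429285 n 66.33876806310559 y -25.209826163614363 tilt 34.26435004504195 F slope -0.7429732460741165 F n -1.1352672987834305
```

```bash
python3 -m creep '[{"dx":0.02,"dy":0.004,"dz":-0.02,"rx":0.002,"ry":-0.005,"rz":0.0005,"grip":1},{"dx":0.049,"dy":0.0085,"dz":-0.046,"rx":0.002,"ry":-0.005,"rz":0.0005,"grip":1},{"dx":0.065,"dy":0.0085,"dz":-0.07,"rx":0.002,"ry":-0.005,"rz":0.0005,"grip":1},{"dx":0.078,"dy":0.0085,"dz":-0.087,"rx":0.002,"ry":-0.005,"rz":0.0005,"grip":1},{"dx":0.078,"dy":0.0085,"dz":-0.087,"rx":0.002,"ry":-0.005,"rz":0.0005,"grip":1}]';python3 - <<'E'
from h import *
plan(17,3)
im=get_image("top")[:,:,::-1];im2=get_image("scene")[:,:,::-1]
o=np.hstack([cv2.resize(im[110:185,275:350],(400,400),interpolation=cv2.INTER_CUBIC),cv2.resize(im2[160:260,210:310],(400,400),interpolation=cv2.INTER_CUBIC)]);cv2.imwrite("pics/near.png",o)
E
```

```text
clock: 15.4
eef_pos: [691.9, -21.8, 138.5]
tool_rot: [2.516, 0.007, 1.581]
force: [-0.2, 0.1, -0.3]
width: -0.0
gripper_force: 0.0
P [702.2049 -21.8    125.5083] d [ 0.0258  0.     -0.0324] rot [-0.     -0.0004 -0.    ] q [ 0.3831  0.7322 -0.5947  2.0854  2.1688  0.4351 -2.0347] clock 15.4
now sx 15.980568325785738 n 19.521051173129354 y -21.81201944726858 tilt 35.85083081025945 F slope -0.3226221347281473 F n -0.14878624917609987
```

View pics/near.png

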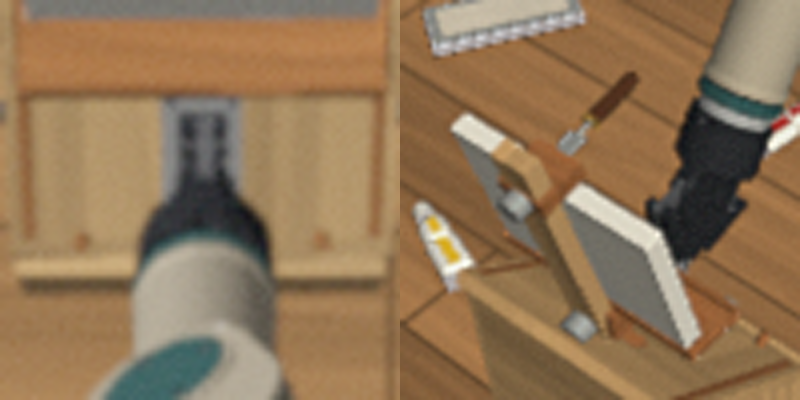

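The fingers are centred on the steel plate: plate centre and hand are both at crop x≈204. The ledge and canvas look clear of the hand.

```bash
python3 -m creep '[{"dx":0.01,"dy":0,"dz":-0.013,"rx":0,"ry":0,"rz":0,"grip":1},{"dx":0.02,"dy":0,"dz":-0.026,"rx":0,"ry":0,"rz":0,"grip":1},{"dx":0.028,"dy":0,"dz":-0.036,"rx":0,"ry":0,"rz":0,"grip":1},{"dx":0.028,"dy":0,"dz":-0.036,"rx":0,"ry":0,"rz":0,"grip":1},{"dx":0.028,"dy":0,"dz":-0.036,"rx":0,"ry":0,"rz":0,"grip":1}]';python3 -c "
from h import *
plan(17,-5)"
```

```text
clock: 16.12
eef_pos: [702.8, -22.0, 124.5]
tool_rot: [2.515, 0.007, 1.581]
force: [0.1, 0.1, -0.2]
width: 0.1
gripper_force: 0.0
P [706.7935 -21.8    118.955 ] d [ 0.01    0.0004 -0.0139] rot [-0.0001 -0.0003  0.    ] q [ 0.3804  0.7694 -0.5956  2.0627  2.1871  0.4503 -2.0378] clock 16.125
now sx 16.92283369836114 n 1.8349439390433044 y -21.97994835789428 tilt 35.87673736565312 F slope -0.0832648424850534 F n -0.23317252731492238
```

```bash
python3 -m creep '[{"dx":0.003,"dy":0,"dz":-0.004,"rx":0,"ry":0,"rz":0,"grip":1},{"dx":0.006,"dy":0,"dz":-0.008,"rx":0,"ry":0,"rz":0,"grip":1},{"dx":0.008,"dy":0,"dz":-0.011,"rx":0,"ry":0,"rz":0,"grip":1},{"dx":0.01,"dy":0,"dz":-0.014,"rx":0,"ry":0,"rz":0,"grip":1},{"dx":0.01,"dy":0,"dz":-0.014,"rx":0,"ry":0,"rz":0,"grip":1}]';python3 -c "
from h import *
plan(0,-5)"
```

```text
clock: 16.75
eef_pos: [706.9, -22.0, 118.9]
tool_rot: [2.515, 0.007, 1.581]
force: [-0.3, -0.0, 0.6]
width: -0.0
gripper_force: 0.0
P [692.8679 -21.8    109.2042] d [-0.0351  0.0005 -0.0242] rot [-0.0001 -0.0003  0.    ] q [ 0.3791  0.7839 -0.5957  2.054   2.1944  0.456  -2.039 ] clock 16.75
now sx 17.036908268851427 n -5.12046576098957 y -21.991072553831465 tilt 35.880126777135104 F slope 0.08921186945988929 F n 0.6735748895931405
```

```bash
python3 -m creep '[{"dx":-0.005,"dy":0,"dz":-0.0035,"rx":0,"ry":0,"rz":0,"grip":1},{"dx":-0.01,"dy":0,"dz":-0.007,"rx":0,"ry":0,"rz":0,"grip":1},{"dx":-0.015,"dy":0,"dz":-0.0105,"rx":0,"ry":0,"rz":0,"grip":1},{"dx":-0.02,"dy":0,"dz":-0.014,"rx":0,"ry":0,"rz":0,"grip":1},{"dx":-0.02,"dy":0,"dz":-0.014,"rx":0,"ry":0,"rz":0,"grip":1}]';python3 -c "
from h import *
plan(0,-5)"
```

```text
clock: 17.38
eef_pos: [698.6, -22.0, 113.1]
tool_rot: [2.516, 0.007, 1.581]
force: [0.0, 0.1, 0.4]
width: 0.2
gripper_force: 0.0
P [692.8679 -21.8    109.2042] d [-0.0144  0.0006 -0.0098] rot [-0.0001 -0.0004  0.    ] q [ 0.3934  0.7952 -0.6166  2.0773  2.2244  0.4851 -2.0641] clock 17.375
now sx 6.966087777579721 n -5.078281255794799 y -22.036422766499907 tilt 35.8598389855314 F slope 0.2667834252661942 F n 0.3137157311029109
```

```bash
python3 -m creep '[{"dx":-0.005,"dy":0,"dz":-0.0035,"rx":0,"ry":0,"rz":0,"grip":1},{"dx":-0.01,"dy":0,"dz":-0.007,"rx":0,"ry":0,"rz":0,"grip":1},{"dx":-0.015,"dy":0,"dz":-0.0105,"rx":0,"ry":0,"rz":0,"grip":1},{"dx":-0.02,"dy":0,"dz":-0.014,"rx":0,"ry":0,"rz":0,"grip":1},{"dx":-0.02,"dy":0,"dz":-0.014,"rx":0,"ry":0,"rz":0,"grip":1}]';python3 -c "
from h import *
plan(0,-5)"
```

```text
clock: 18.0
eef_pos: [691.4, -22.1, 108.2]
tool_rot: [2.514, 0.007, 1.58]
force: [3.2, 0.4, 2.2]
width: 0.0
gripper_force: 1.9
P [692.8679 -21.8    109.2042] d [0.0036 0.0007 0.0025] rot [-0.     -0.0001  0.    ] q [ 0.406   0.8063 -0.6355  2.0989  2.2528  0.5142 -2.0877] clock 18.0
now sx -1.7426208433522492 n -5.012596391465502 y -22.084598011290833 tilt 35.954975203541224 F slope 3.853121618389854 F n -0.018656470043914908
```

```bash
python3 -m creep '[{"dx":-0.006,"dy":0,"dz":-0.0045,"rx":0,"ry":0,"rz":0,"grip":1},{"dx":-0.012,"dy":0,"dz":-0.0085,"rx":0,"ry":0,"rz":0,"grip":1},{"dx":-0.018,"dy":0,"dz":-0.0127,"rx":0,"ry":0,"rz":0,"grip":1},{"dx":-0.024,"dy":0,"dz":-0.017,"rx":0,"ry":0,"rz":0,"grip":1},{"dx":-0.024,"dy":0,"dz":-0.017,"rx":0,"ry":0,"rz":0,"grip":1}]';python3 -c "
from h import *
plan(0,-5)"
```

```text
clock: 18.62
eef_pos: [681.8, -22.2, 101.4]
tool_rot: [2.514, 0.007, 1.58]
force: [4.4, 0.2, 3.2]
width: -0.0
gripper_force: 2.7
P [692.8679 -21.8    109.2042] d [0.0278 0.0011 0.0196] rot [ 0.     -0.0001  0.0001] q [ 0.4197  0.8208 -0.6555  2.1261  2.2846  0.5491 -2.1145] clock 18.625
now sx -13.6042448442389 n -5.057515606123615 y -22.231922689481035 tilt 35.954449727847305 F slope 5.415183706834522 F n 0.1282926266536495
```

Steady 5.4 N along the slope, matching the catch's friction. Continuing to the end stop.

```bash
python3 -m creep '[{"dx":-0.005,"dy":0,"dz":-0.0035,"rx":0,"ry":0,"rz":0,"grip":1},{"dx":-0.01,"dy":0,"dz":-0.007,"rx":0,"ry":0,"rz":0,"grip":1},{"dx":-0.015,"dy":0,"dz":-0.0105,"rx":0,"ry":0,"rz":0,"grip":1},{"dx":-0.015,"dy":0,"dz":-0.0105,"rx":0,"ry":0,"rz":0,"grip":1},{"dx":-0.015,"dy":0,"dz":-0.0105,"rx":0,"ry":0,"rz":0,"grip":1}]';python3 -c "
from h import *
plan(0,-5)"
```

```text
clock: 19.25
eef_pos: [681.5, -22.2, 101.3]
tool_rot: [2.503, 0.009, 1.58]
force: [13.9, -0.2, 7.7]
width: -0.2
gripper_force: 7.5
P [692.8679 -21.8    109.2042] d [0.0285 0.0011 0.0199] rot [0.0003 0.0017 0.0001] q [ 0.4268  0.8281 -0.6686  2.1359  2.3065  0.5735 -2.1304] clock 19.25
now sx -13.906119969750343 n -4.966669980422044 y -22.221178332214667 tilt 36.60829086145105 F slope 15.817846756493145 F n -1.717704896008578
```

```bash
python3 -m creep '[{"dx":-0.005,"dy":0,"dz":-0.0035,"rx":0,"ry":0,"rz":0,"grip":1},{"dx":-0.01,"dy":0,"dz":-0.007,"rx":0,"ry":0,"rz":0,"grip":1},{"dx":-0.01,"dy":0,"dz":-0.007,"rx":0,"ry":0,"rz":0,"grip":1},{"dx":-0.01,"dy":0,"dz":-0.007,"rx":0,"ry":0,"rz":0,"grip":1},{"dx":-0.01,"dy":0,"dz":-0.007,"rx":0,"ry":0,"rz":0,"grip":1}]';python3 -c "
from h import *
plan(0,-5)"
```

```text
clock: 19.88
eef_pos: [681.3, -22.2, 101.2]
tool_rot: [2.495, 0.011, 1.58]
force: [18.8, 1.5, 10.9]
width: 0.0
gripper_force: 10.7
P [692.8679 -21.8    109.2042] d [0.029  0.001  0.0201] rot [0.0005 0.0029 0.0001] q [ 0.4312  0.8333 -0.677   2.1425  2.321   0.5902 -2.1408] clock 19.875
now sx -14.092619644035363 n -4.925467363509727 y -22.21666817507618 tilt 37.05863528467378 F slope 21.609397647829386 F n -1.8471071756893185
```

Hard stop. I back off up the slope, lift out along the normal, retreat and look.

```bash
python3 -m creep '[{"dx":0.025,"dy":0,"dz":0.0175,"rx":0,"ry":0,"rz":0,"grip":1},{"dx":0.04,"dy":0,"dz":0.028,"rx":0,"ry":0,"rz":0,"grip":1},{"dx":0.02,"dy":0,"dz":0.056,"rx":0,"ry":0,"rz":0,"grip":1},{"dx":-0.02,"dy":0,"dz":0.113,"rx":0,"ry":0,"rz":0,"grip":1},{"dx":-0.08,"dy":0,"dz":0.2,"rx":0,"ry":0,"rz":0,"grip":1}]';python3 -m creep '[{"dx":-0.1,"dy":0,"dz":0.05,"rx":0,"ry":0,"rz":0,"grip":1},{"dx":-0.2,"dy":0,"dz":0.07,"rx":0,"ry":0.015,"rz":0,"grip":1},{"dx":-0.3,"dy":0,"dz":0.07,"rx":0,"ry":0.03,"rz":0,"grip":1},{"dx":-0.4,"dy":0,"dz":0.07,"rx":0,"ry":0.045,"rz":0,"grip":1},{"dx":-0.45,"dy":0,"dz":0.07,"rx":0,"ry":0.06,"rz":0,"grip":1}]'; python3 - <<'E'
from h import *
im=get_image("top")[:,:,::-1]
a=cv2.resize(im[120:165,285:345],(600,450),interpolation=cv2.INTER_CUBIC)
cv2.imwrite("pics/end.png",a)
E
```

```text
clock: 20.5
eef_pos: [636.3, -21.9, 172.6]
tool_rot: [2.52, 0.005, 1.581]
force: [-0.4, -0.4, 0.1]
width: -0.1
gripper_force: 0.0
clock: 21.12
eef_pos: [494.7, -35.7, 201.0]
tool_rot: [2.777, 0.039, 1.564]
force: [-0.4, -0.6, 0.2]
width: 0.2
gripper_force: 0.0
```

View pics/end.png

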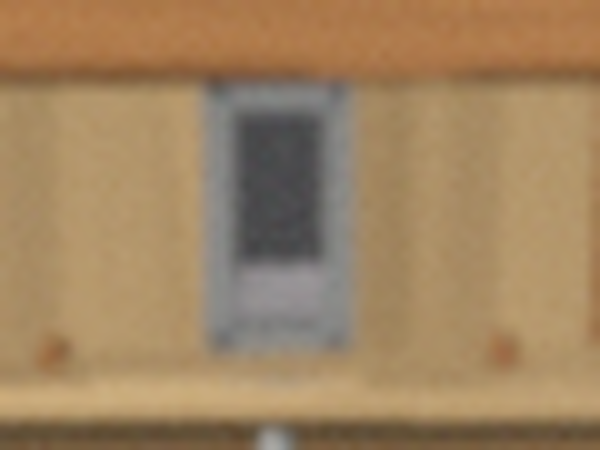

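The thumb block (crop v≈262–312) now sits near the slot's lower end (≈325). I'll measure its travel from the two pictures' intensity profiles.

```bash
python3 - <<'E'
from h import *
a=cv2.imread("pics/top0.png",0);b=cv2.cvtColor(get_image("top"),cv2.COLOR_RGB2GRAY)
for v in range(127,158):print(v,a[v,310:315].mean().round(),b[v,310:315].mean().round(),end=' | ')
f=lambda s,n=0:proj("top",MID+s*np.array([.819,0,.574])+n*np.array([-.574,0,.819]))[1].round(2)
print([(s,f(s,-1)) for s in(38,0,-2,-6,-16,-18,-20,-22,-36,-38)])
E
```

```text
127 100.0 100.0 | 128 109.0 111.0 | 129 131.0 131.0 | 130 124.0 122.0 | 131 92.0 95.0 | 132 76.0 77.0 | 133 72.0 76.0 | 134 75.0 73.0 | 135 74.0 74.0 | 136 75.0 76.0 | 137 75.0 75.0 | 138 74.0 75.0 | 139 73.0 75.0 | 140 72.0 75.0 | 141 89.0 76.0 | 142 139.0 75.0 | 143 164.0 76.0 | 144 151.0 76.0 | 145 136.0 85.0 | 146 119.0 117.0 | 147 92.0 141.0 | 148 79.0 145.0 | 149 73.0 145.0 | 150 81.0 143.0 | 151 108.0 134.0 | 152 134.0 126.0 | 153 138.0 134.0 | 154 138.0 138.0 | 155 140.0 141.0 | 156 146.0 145.0 | 157 161.0 149.0 | [(38, np.float64(130.06)), (0, np.float64(141.06)), (-2, np.float64(141.63)), (-6, np.float64(142.76)), (-16, np.float64(145.59)), (-18, np.float64(146.15)), (-20, np.float64(146.71)), (-22, np.float64(147.27)), (-36, np.float64(151.18)), (-38, np.float64(151.73))]
```

The thumb moved 15.7 mm and now fills the lower end of the slot, leaving under 1 mm of gap. It met a hard stop at 21 N, so the catch is home.

```bash
python3 -c "
from cell import ctrl
print(ctrl.read_state()['force'],ctrl.finish_job())"
```

```text
the job is handed in; nothing more can be done
[0.03996578 0.02909624 0.87385921] None
```

I put the wide brush in the drawer, pushed the drawer shut and slid the catch down to its hard stop. The job was handed in at about 21 s with the arm clear, and the hand-in returned no verdict.

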